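# Fit the splined drive hub on the gearbox shaft

### The arm

A 7-joint arm with a two-finger parallel gripper is mounted at the origin on the work surface. World frame = base frame: x ahead of the robot, y to its left, z up, the work surface at z = 0. Lengths are in m, angles in rad, forces in N, time in s.
With the tool pointing down it reaches from about 0.425 to 0.925 m from the base axis. Payload 6.8 kg.
Tool frame: the origin (TCP) lies midway between the tips of the shut fingers; the grasp point (between the pads) lies 19 mm behind it (r.pinch_z is the distance from the TCP to the grasp point, in m); z points along the fingers, y is the line along which they close (so a half turn about z gives the same grasp; the last joint's range is limited). The gripper opens to 88 mm and grips with 3 to 60 N. Pads are 20 mm wide; open, the fingers measure 115 mm over their backs; the gripper's body (75 mm by 178 mm) begins 61 mm behind the grasp point.
Start: joints at [1.085, 0.477, 0.022, 1.555, -0.011, 1.109, -0.083], TCP at [0.249, -0.627, 0.223] pointing down, gripper open.
Joint ranges: [-2.96, 2.96], [-0.34, 2.1], [-1.41, 1.46], [0.24, 2.44], [-1.37, 4.51], [0.17, 1.92], [-2.96, 2.96]. Speed limits (rad/s): [2.39, 2.39, 3.14, 3.14, 3.14, 3.14, 3.14].

### API

Orientations are given as [roll, pitch, yaw] about the fixed x, y, z axes, in that order (R = Rz(yaw) Ry(pitch) Rx(roll)).
In Python, from workcell import sensors, imaging, r gives the robot as it stands. The module is installed in compiled form; this text tells all that it offers.
- The arm moves only by the tool carry_out, never from a script. Its argument "series" is a list of rows, each a list of 3 entries, a list of its own where there are three numbers: the shift along the tool's x, y, z in mm, then the turn, a rotation vector about the tool's x, y, z in degrees, then the finger opening in mm, from 0 to 87.8. In form: [[[tx, ty, tz], [ax, ay, az], grip], ...]. A call has 1 to 10 rows; each row is the pose to reach, as a shift and turn from the pose commanded when the call began, along the tool's axes at that moment; what a row does not reach only later rows make up. A row lasts 1/12 s, in which the tool goes at most 41.7 mm and 7.16 degrees, less where a joint would pass 70% of its speed; a pose out of reach is approached as far as the arm can. A call with a gripper value outside its range is refused whole. The fingers move at their own pace and stop on an object; "force" is the grip in N (left out, the last holds). Time passes only in rows, so rows that repeat a pose let the fingers close. It gives the time, the measured TCP pose, the force, the opening and the grip force at its end, in the units of the state.
- sensors.get_state(): the state, without advancing time (a new reading comes with each control period).
- imaging.camera(name): name is "scene" or "top" or "wrist"; returns (picture, depth): 480x640x3 uint8, red, green, blue; 480x640 float32, m along the optical axis (not along the pixel's ray), 0 where there is no reading.
- imaging.calibration(name): a dict with "camera_matrix" (3x3 intrinsics, pixels), "dist" ([k1, k2, p1, p2, k3] as OpenCV has them; the pictures are not rectified), "R" (3x3) and "t" (3): a world point X has camera coordinates R X + t; the wrist camera has in their place "T_tool_cam" (4x4, takes a point from camera to tool coordinates, whose origin is the TCP and whose axes are the flange's). Camera axes: x right, y down, z forward; pixel columns grow to the right and rows downward; lengths in m; the calibration is good to about 2 mm. A picture is of the moment at which its call begins: read the wrist's pose just before it. calibration takes no time and is no camera call.
- r.hand_in(): hands the job in; it is judged then, once.
The state is a dict: "t": time; "qpos": joint angles; "dq": joint speeds; "joint_torque": joint torques, N m; "tcp_pos": TCP position; "orientation": TCP orientation; "contact_force": force on the tool from outside, world axes, zero at the start; "ft_torque": the same for the moment, N m; "gripper_width": opening from 0.0 (shut) to 1.0 (fully open); "gripper_force": force on a finger pad.
Only numpy, scipy, OpenCV 4.12 (cv2) and the standard library are available. Lean on these libraries where they do the work, as an engineer would, in place of code of your own. Each camera call takes 0.05 s, during which the arm holds its last target. There are 200 camera calls.

### The job

Pick up the steel drive hub and fit it, flange down, on the gearbox's upright splined shaft: set it on the nose of the shaft, rock it back and forth about the shaft until the teeth mesh, then push it fully home, taking the stiff rubber seal down with it to the gearbox cover, and let go. Work by feel and never force it: no more than 60 N (6 kg) on the gearbox and its shaft; keep the hub upright and leave the other things on the bench where they are.

Things in the scene. Friction and masses are not known exactly. Their poses are not given: they have to be found in the camera images.
- hub_grip (a point): the loose steel drive hub, 0.5 to 0.7 kg, standing flange down: eight-sided body 56 mm across flats, 61 across corners, from 10 to 54 mm above the underside, on a round flange 84 mm wide, 10 thick. This point is on its axis 36 mm above the underside: grip two opposite flats here. z up along the axis; y goes through the middles of two opposite flats (others every 45 deg)
- hub_base (a point): the middle of the hub's underside, on the axis of its bore, axes as for hub_grip. The bore runs right through, with four inner teeth along its whole length; the parallel-sided gaps between them are 9.6 mm wide and lie towards its +x, -x, +y and -y; 26.4 mm across inside the teeth, 38.4 mm at the roots
- gearbox: the fixed gearbox: green housing, foot plate 150 x 120 mm (x, y), 80 mm tall, with a round steel cover 92 mm across whose top is 90 mm above the bench. Origin in the middle of its underside, on the shaft's axis, z up. The upright steel shaft can be turned against a steady drag of 0.35 N m; its teeth stand at any angle, which no listed axes tell
- spline_top (a point): on the shaft's axis, level with the upper ends of its teeth, 44 mm above the cover: the hub's underside rests here until the teeth mesh. Four teeth, 8 mm wide, 35 mm over the tips, on a 24 mm core; above them a plain nose 24 mm wide and 12 mm high, its top 6 mm bevelled. Teeth repeat every 90 deg, with about 3 deg of play either way when meshed. Axes fixed to the gearbox
- seat (a point): on the shaft's axis, 8 mm above the cover: where hub_base is when fully home. A black rubber seal ring, 52 mm wide and 8 mm thick, grips the shaft; its underside starts 12 mm above the cover; pushed by the hub it slides down with a steady drag of 12 N, stops flat on the cover and stays. Axes fixed to the gearbox
- ring: bystander: large machined steel ring lying flat, 140 mm outside, 96 mm inside, 26 mm high; origin in the middle of its underside; leave it alone
- bottle: bystander: blue bottle, 52 mm in diameter, 130 mm tall, standing; origin in the middle of its underside; leave it alone
- block: bystander: wooden block 90 x 60 x 45 mm (x, y, z); origin in the middle of its underside; leave it alone
- wrench: bystander: steel spanner about 170 mm long, lying along its x axis; leave it alone
Things that resemble listed ones, but are neither listed nor needed, are in the scene too. What is shaped like the part that bears hub_grip but pink or red is not meant.

How it is judged:
At the end, for the whole second after the job is handed in: The hub is meshed on the shaft and fully home: its underside within 3 mm of the seat height (seal flat on the cover), its axis within 4 mm of the shaft's and within 0.07 rad of vertical, right way up, and it stays there by itself (z of hub_base in the frame of seat between -0.004 and 0.003 m and horizontal distance between hub_base and seat below 0.004 m and angle between hub_grip's own z axis and vertical below 0.07 rad and height (world z) of hub_grip above 0.12 m and contact force between the fingers and gearbox below 0.5 N); the robot touches nothing.
It fails at once if the hub, the fingers or the arm press on the gearbox, its shaft or seal with more than 60 N (contact force between anything else and gearbox above 60 N).
It fails at once if the hub is tipped over (more than 0.6 rad) (angle between hub_grip's own z axis and vertical above 0.6 rad).
It fails at once if a bystander is moved by more than 25 mm (distance of any of ring, bottle, block, wrench from where it was at the start of the episode above 0.025 m).
It also fails if it takes over 64 s, if anything falls off the work surface, if the arm or the gripper's body presses on something with over 40 N, if the wrist force passes 120 N, or if a joint passes its speed limit or range.

## Working session

There is one attempt and no reset: what is moved stays moved. The work goes in short steps, Python scripts to look and compute and a tool call to move; the robot and the scene stay as the last step left them, time stands still between calls to the robot, and variables do not carry over. Pictures are saved under pics/ and viewed, at most 10 in all, crops included, and the job is handed in when it is done.

Besides the shell and the picture viewer there is one more tool, called after ">>>" as name(argument=value, ...) on one line, values as JSON. carry_out: Moves the arm, as the interface text tells. Its arguments: {"type":"object","properties":{"series":{"type":"array"},"force":{"type":"number"}},"required":["series"]}

```bash
mkdir -p pics
python3 - <<'E'
from workcell import sensors, imaging, r
import cv2, numpy as np
print(sensors.get_state())
for n in ("scene","top"):
    p,d=imaging.camera(n); cv2.imwrite(f"pics/{n}0.png",p[:,:,::-1]); np.savez(f"{n}0.npz",p=p,d=d)
    c=imaging.calibration(n); print(n,{k:np.round(v,3).tolist() for k,v in c.items()})
print(imaging.calibration("wrist"))
E
```

```text
{'t': 0.0, 'qpos': array([ 1.08489386,  0.47781943,  0.02234481,  1.55641587, -0.01148933,
        1.10931774, -0.08308659]), 'dq': array([-6.38527120e-05, -1.89311190e-03, -1.22413124e-03,  2.97816235e-03,
        1.07546182e-03,  1.96397171e-03,  6.50426774e-04]), 'joint_torque': array([-2.28192198e-04, -5.82860041e+01,  1.53431587e+00, -2.72613591e+01,
       -5.43660228e-02,  1.69886649e-02,  1.83918260e-04]), 'tcp_pos': array([ 0.24875347, -0.62685109,  0.22168391]), 'orientation': array([-3.13976660e+00,  1.48450308e-04,  3.77838229e-01]), 'contact_force': array([0.83664194, 0.39282504, 0.42247807]), 'ft_torque': array([-0.02867484,  0.01817127, -0.03365836]), 'gripper_force': 0.0, 'gripper_width': 0.9990340105411192}
scene {'camera_matrix': [[612.35, 0.0, 317.923], [0.0, 612.35, 250.338], [0.0, 0.0, 1.0]], 'dist': [0.057, 0.0, 0.0, 0.0, 0.0], 'R': [[-0.242, 0.97, 0.019], [0.724, 0.194, -0.662], [-0.646, -0.146, -0.749]], 't': [0.231, -0.339, 1.823]}
top {'camera_matrix': [[579.741, 0.0, 318.643], [0.0, 579.741, 248.384], [0.0, 0.0, 1.0]], 'dist': [0.031, 0.0, 0.0, 0.0, 0.0], 'R': [[-0.0, -1.0, -0.025], [-0.987, 0.004, -0.161], [0.161, 0.024, -0.987]], 't': [-0.098, 0.63, 1.076]}
{'camera_matrix': array([[396.59136567,   0.        , 316.28700956],
       [  0.        , 396.59136567, 236.00605095],
       [  0.        ,   0.        ,   1.        ]]), 'dist': array([-0.02253183,  0.        ,  0.        ,  0.        ,  0.        ]), 'T_tool_cam': array([[ 3.34283440e-04, -9.63524301e-01, -2.67620647e-01,
         7.27989204e-02],
       [ 9.99999936e-01,  3.56379526e-04, -3.39918248e-05,
        -2.20647040e-04],
       [ 1.28126468e-04, -2.67620618e-01,  9.63524358e-01,
        -1.62078318e-01],
       [ 0.00000000e+00,  0.00000000e+00,  0.00000000e+00,
         1.00000000e+00]])}
```

View pics/top0.png

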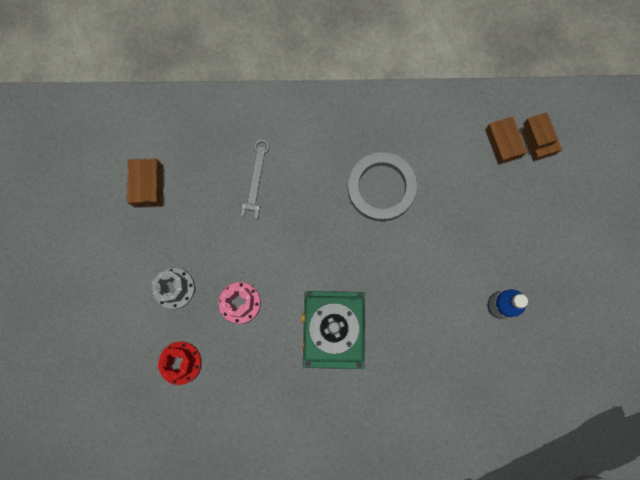

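View pics/scene0.png

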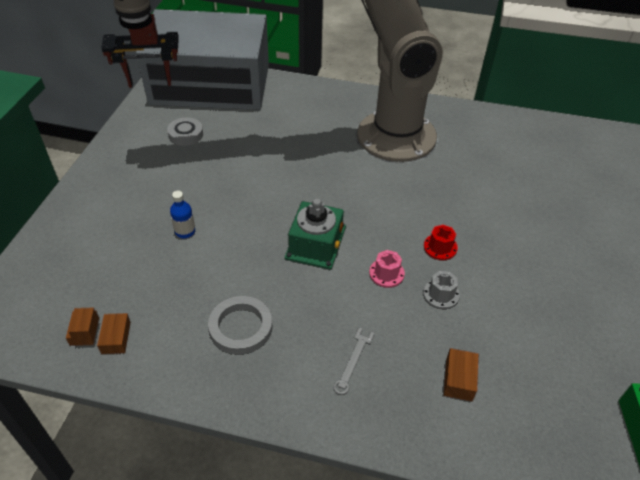

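The top view shows the grey hub at about (173,288), a pink one at (240,303), a red one at (180,363), and the gearbox shaft at (334,328). In the scene view the hub is at (442,288) and the gearbox at (317,215). Next I'll measure from depth.

```bash
cat > h.py <<'E'
import numpy as np, cv2
from scipy.spatial.transform import Rotation as Ro
from workcell import sensors, imaging, r
def world(name,d,pose=None):
    c=imaging.calibration(name); K=c["camera_matrix"]
    v,u=np.mgrid[0:480,0:640]
    n=cv2.undistortPoints(np.stack([u,v],-1).reshape(-1,1,2).astype(float),K,c["dist"]).reshape(480,640,2)
    P=np.concatenate([n*d[...,None],d[...,None]],-1)
    if name=="wrist":
        T=c["T_tool_cam"]; P=P@T[:3,:3].T+T[:3,3]
        return P@Ro.from_euler("xyz",pose[1]).as_matrix().T+pose[0]
    return (P-c["t"])@c["R"]
def ray(name,uv,z,pose=None):
    c=imaging.calibration(name)
    n=cv2.undistortPoints(np.array(uv,float).reshape(-1,1,2),c["camera_matrix"],c["dist"]).reshape(-1,2)
    n=np.c_[n,np.ones(len(n))]
    if name=="wrist":
        T=c["T_tool_cam"]; W=Ro.from_euler("xyz",pose[1]).as_matrix()
        o=W@T[:3,3]+pose[0]; D=n@T[:3,:3].T@W.T
    else: o=-c["R"].T@c["t"]; D=n@c["R"]
    return o+D*((z-o[2])/D[:,2])[:,None]
def circ(P):
    A=np.c_[2*P,np.ones(len(P))]; s=np.linalg.lstsq(A,(P**2).sum(1),rcond=None)[0]
    return s[:2],np.sqrt(s[2]+s[0]**2+s[1]**2)
def snap(tag):
    s=sensors.get_state(); pose=(s["tcp_pos"],s["orientation"])
    p,d=imaging.camera("wrist"); cv2.imwrite(f"pics/{tag}.png",p[:,:,::-1]); np.savez(f"{tag}.npz",p=p,d=d,pos=pose[0],ori=pose[1])
    return p,d,pose
E
python3 - <<'E'
from h import *
for n,hb,gb in (("top",(145,200,262,315),(290,380,285,375)),("scene",(420,465,265,310),(280,350,190,270))):
    f=np.load(n+"0.npz"); W=world(n,f["d"]); 
    for nm,(a,b,c,e) in (("hub",hb),("gear",gb)):
        w=W[c:e,a:b].reshape(-1,3)
        for lo,hi in ((-.004,.005),(.006,.02),(.05,.06),(.075,.085),(.086,.096),(.14,.15)):
            s=w[(w[:,2]>lo)&(w[:,2]<hi)]
            if len(s)>5: print(n,nm,lo,len(s),s.mean(0).round(4),((s.min(0)+s.max(0))/2).round(4),np.ptp(s,0).round(3))
E
```

```text
top hub -0.004 1436 [ 0.5582  0.1979 -0.0008] [5.588e-01 1.974e-01 5.000e-04] [0.106 0.115 0.009]
top hub 0.006 505 [0.5533 0.1809 0.0097] [0.5628 0.1905 0.013 ] [0.091 0.076 0.014]
top hub 0.05 426 [0.5583 0.1921 0.0527] [0.558  0.1925 0.0545] [0.056 0.059 0.009]
top gear -0.004 3028 [ 0.4755 -0.1335 -0.0008] [ 0.4762 -0.1301  0.0005] [0.175 0.179 0.009]
top gear 0.006 748 [ 0.4667 -0.1293  0.0112] [ 0.4756 -0.1284  0.013 ] [0.15  0.121 0.014]
top gear 0.05 13 [ 0.4467 -0.0705  0.0566] [ 0.4467 -0.0705  0.0564] [0.022 0.    0.006]
top gear 0.075 1801 [ 0.4743 -0.128   0.0795] [ 0.4756 -0.1282  0.08  ] [0.119 0.11  0.01 ]
top gear 0.086 1250 [ 0.4747 -0.1285  0.0893] [ 0.475  -0.1279  0.0907] [0.092 0.09  0.009]
top gear 0.14 127 [ 0.4751 -0.1283  0.1438] [ 0.4759 -0.1288  0.1449] [0.021 0.021 0.009]
scene hub -0.004 915 [0.5249 0.1961 0.0007] [0.5319 0.1955 0.0006] [0.158 0.115 0.009]
scene hub 0.006 392 [0.5771 0.1961 0.0114] [0.5341 0.1911 0.013 ] [0.138 0.096 0.014]
scene hub 0.05 324 [0.5614 0.1971 0.0544] [0.5614 0.1968 0.055 ] [0.063 0.058 0.01 ]
scene gear -0.004 2304 [ 0.4112 -0.1466  0.0005] [ 0.4232 -0.1453  0.0005] [0.318 0.238 0.009]
scene gear 0.006 548 [ 0.5177 -0.1193  0.0122] [ 0.436  -0.1434  0.013 ] [0.296 0.208 0.014]
scene gear 0.05 146 [ 0.5226 -0.1149  0.055 ] [ 0.4844 -0.1234  0.055 ] [0.116 0.112 0.01 ]
scene gear 0.075 732 [ 0.4978 -0.1214  0.0807] [ 0.4815 -0.1257  0.08  ] [0.133 0.111 0.01 ]
scene gear 0.086 555 [ 0.491  -0.1232  0.0905] [ 0.4832 -0.1264  0.091 ] [0.108 0.099 0.01 ]
scene gear 0.14 59 [ 0.4818 -0.1261  0.1452] [ 0.4806 -0.1263  0.1449] [0.022 0.021 0.01 ]
```

>>> carry_out(series=[[[395, -380, -40], [0, 0, 0], 87], [[395, -380, -40], [0, 0, 0], 87], [[395, -380, -40], [0, 0, 0], 87], [[395, -380, -40], [0, 0, 0], 87], [[395, -380, -40], [0, 0, 0], 87], [[395, -380, -40], [0, 0, 0], 87], [[395, -380, -40], [0, 0, 0], 87], [[395, -380, -40], [0, 0, 0], 87], [[395, -380, -40], [0, 0, 0], 87], [[395, -380, -40], [0, 0, 0], 87]])

```text
t: 0.93
tcp_pos: [0.4212, -0.2471, 0.253]
orientation: [-3.142, 0.0, 0.378]
contact_force: [0.3, 0.6, 0.2]
gripper_width: 0.998
gripper_force: 0.0
```

>>> carry_out(series=[[[95, -90, -7], [0, 0, 0], 87], [[95, -90, -7], [0, 0, 0], 87], [[95, -90, -7], [0, 0, 0], 87], [[95, -90, -7], [0, 0, 0], 87], [[95, -90, -7], [0, 0, 0], 87]])

```text
t: 1.35
tcp_pos: [0.4772, -0.1271, 0.26]
orientation: [-3.141, -0.001, 0.384]
contact_force: [-0.3, -1.5, 0.5]
gripper_width: 0.992
gripper_force: 0.0
```

Run:
```python
from h import *
p,d,pose=snap("shaft"); print(pose)
c=imaging.calibration("wrist")
W=Ro.from_euler("xyz",pose[1]).as_matrix()
P=(np.array([.476,-.128,.134])-pose[0])@W; P=(P-c["T_tool_cam"][:3,3])@c["T_tool_cam"][:3,:3]
print(c["camera_matrix"]@P/P[2])
```

```text
(array([ 0.47723505, -0.12713932,  0.26002553]), array([-3.14096477e+00, -6.65008683e-04,  3.84262680e-01]))
[317.1503944  228.72365628   1.        ]
```

View pics/shaft.png

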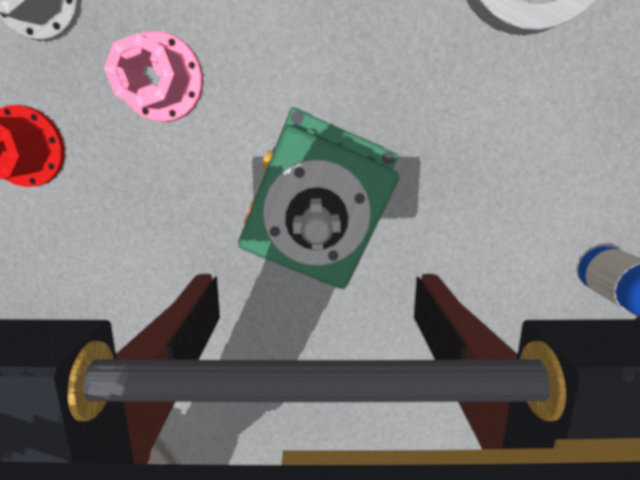

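The shaft is at about (316,222), with its teeth nearly aligned with the image (tool) axes and the black seal around them. Next: measure the centre and tooth angle.

```bash
cat > meas.py <<'E'
from h import *
def shaft(tag,show=True):
    f=np.load(tag+".npz"); pose=(f["pos"],f["ori"]); p=f["p"]; W=world("wrist",f["d"],pose)
    g=np.hypot(W[...,0]-.476,W[...,1]+.128)<.065
    z=W[...,2]
    for lo,hi in ((.084,.096),(.14,.152)):
        m=g&(z>lo)&(z<hi); cs,_=cv2.findContours(m.astype(np.uint8),0,cv2.CHAIN_APPROX_NONE); c=max(cs,key=cv2.contourArea)
        P=ray("wrist",c.reshape(-1,2),np.median(z[m]),pose); print("circ",lo,m.sum(),np.median(z[m]).round(4),circ(P[:,:2]),W[m].mean(0).round(4))
    m=g&(z>.126)&(z<.139); s=W[m]; return s,m,p,pose
if __name__=="__main__":
    s,m,p,pose=shaft("shaft")
    print(len(s),np.median(s[:,2]))
    c=np.array([.476,-.128])
    for it in range(3):
        q=s[:,:2]-c; rr=np.hypot(*q.T); k=(rr>.0135)&(rr<.019); a=np.arctan2(q[k,1],q[k,0])
        ph=np.angle(np.exp(4j*a).sum())/4; print(k.sum(),np.degrees(ph),abs(np.exp(4j*a).mean()))
        break
    print(np.histogram(np.degrees(a),bins=36,range=(-180,180))[0])
    x0=p[165:275,255:375]; cv2.imwrite("pics/shaftz.png",cv2.resize(x0[:,:,::-1],None,fx=5,fy=5,interpolation=2))
E
python3 meas.py
```

```text
circ 0.084 5626 0.0902 (array([ 0.47726175, -0.12669163]), np.float64(0.0453651627278878)) [ 0.4811 -0.1252  0.0903]
circ 0.14 763 0.1455 (array([ 0.47814386, -0.12626218]), np.float64(0.011085894078557259)) [ 0.4781 -0.1263  0.1447]
443 0.13402483563788517
288 24.008123128922485 0.7194102585887785
[ 6 13 13  9  0  0  0  0  0  0 10 13 17 24  0  0  0  0  0 22 36 29  3  2
  0  0  0 32 25 24 10  0  0  0  0  0]
```

View pics/shaftz.png

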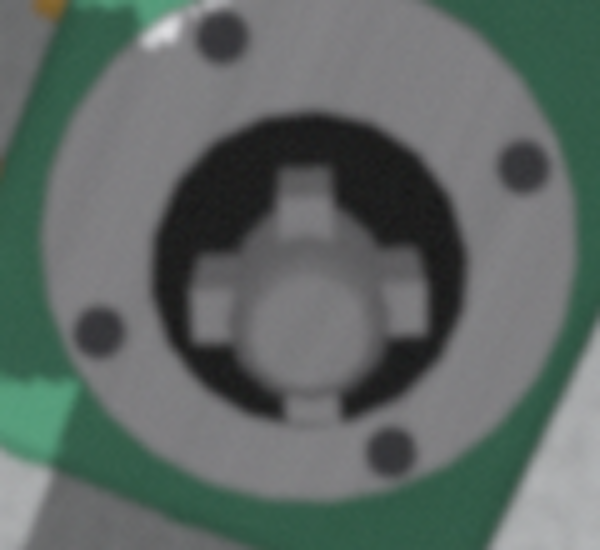

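Teeth lie at about 24° in world (mod 90), shaft axis at about (0.4777,-0.1265). On to the hub with the same yaw.

>>> carry_out(series=[[[197, -267, 80], [0, 0, 0], 87], [[197, -267, 80], [0, 0, 0], 87], [[197, -267, 80], [0, 0, 0], 87], [[197, -267, 80], [0, 0, 0], 87], [[197, -267, 80], [0, 0, 0], 87], [[197, -267, 80], [0, 0, 0], 87], [[197, -267, 80], [0, 0, 0], 87], [[197, -267, 80], [0, 0, 0], 87], [[197, -267, 80], [0, 0, 0], 87], [[197, -267, 80], [0, 0, 0], 87]])

```text
t: 2.23
tcp_pos: [0.5605, 0.1915, 0.1785]
orientation: [-3.141, 0.002, 0.38]
contact_force: [-1.3, -0.7, 0.5]
gripper_width: 0.994
gripper_force: 0.0
```

```bash
cat > hub.py <<'E'
from h import *
import sys
tag=sys.argv[1]; p,d,pose=snap(tag); print(pose)
W=world("wrist",d,pose); z=W[...,2]; c=np.array([.56,.195])
g=np.hypot(W[...,0]-c[0],W[...,1]-c[1])<.05
for lo,hi,n in ((.005,.015,"flange"),(.049,.06,"top")):
    m=(g&(z>lo)&(z<hi)).astype(np.uint8)
    cs,_=cv2.findContours(m,cv2.RETR_CCOMP,cv2.CHAIN_APPROX_NONE); cs=sorted(cs,key=cv2.contourArea)[::-1]
    for k in cs[:2]:
        P=ray("wrist",k.reshape(-1,2),{"flange":.01,"top":.054}[n],pose)[:,:2]; ce,ra=circ(P)
        q=P-ce; a=np.arctan2(q[:,1],q[:,0]); rr=np.hypot(*q.T)
        print(n,len(k),ce.round(4),ra.round(4),cv2.minAreaRect((P*1000).astype(np.float32)), "ph8",np.degrees(np.angle((rr*np.exp(8j*a)).sum())/8),"ph4",np.degrees(np.angle(((rr-rr.mean())*np.exp(4j*a)).sum())/4), "ph8r",np.degrees(np.angle(((rr-rr.mean())*np.exp(8j*a)).sum())/8))
u,v=np.nonzero(g)[1],np.nonzero(g)[0]
x=p[max(v.min()-5,0):v.max()+5,max(u.min()-5,0):u.max()+5]; s=600/max(x.shape); print(u.min(),v.min(),s)
cv2.imwrite(f"pics/{tag}z.png",cv2.resize(x[:,:,::-1],None,fx=s,fy=s,interpolation=2))
E
python3 hub.py hub1
```

```text
(array([0.56054478, 0.19147804, 0.17850956]), array([-3.14071548e+00,  2.09456901e-03,  3.80236455e-01]))
flange 378 [0.5589 0.1949] 0.0379 ((564.869140625, 197.5019073486328), (72.17695617675781, 82.90115356445312), 24.632816314697266) ph8 -16.66736501929129 ph4 -27.121682196177087 ph8r -17.308915782633534
flange 70 [0.5386 0.1903] 0.0111 ((544.7449951171875, 191.5169219970703), (6.069080352783203, 27.741432189941406), 11.182435035705566) ph8 -8.68388841881618 ph4 -33.629440205347635 ph8r -8.769114473934122
top 223 [0.5597 0.1951] 0.0287 ((559.6961059570312, 195.16336059570312), (56.628990173339844, 56.29460144042969), 54.14326858520508) ph8 -13.589496266144575 ph4 -37.433131340185376 ph8r -13.617111097515227
top 154 [0.5602 0.1952] 0.0162 ((560.0074462890625, 195.05609130859375), (33.631351470947266, 33.157596588134766), 9.095699310302734) ph8 -13.602991932341363 ph4 -35.9381066563075 ph8r 9.54694355676753
0 153 0.9983361064891847
```

View pics/hub1z.png

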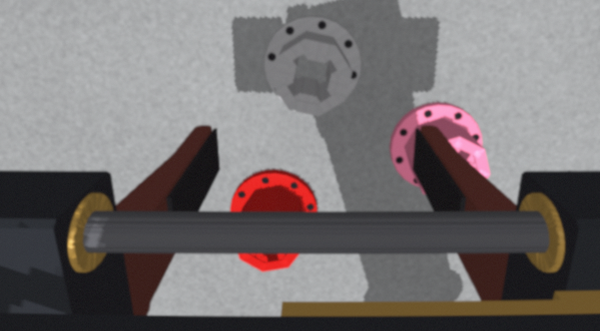

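Hub centre is (0.5599,0.1951), flats at 9.1° mod 45, gaps at 54° mod 90. I'll grasp at yaw 54° and place at yaw 24°. Turning first, then re-measuring.

>>> carry_out(series=[[[1, -4, 0], [0, 0, -32.3], 87], [[1, -4, 0], [0, 0, -32.3], 87], [[1, -4, 0], [0, 0, -32.3], 87], [[1, -4, 0], [0, 0, -32.3], 87], [[1, -4, 0], [0, 0, -32.3], 87], [[1, -4, 0], [0, 0, -32.3], 87], [[1, -4, 0], [0, 0, -32.3], 87]])

```text
t: 2.87
tcp_pos: [0.5608, 0.191, 0.1801]
orientation: [3.14, 0.001, 0.935]
contact_force: [-0.3, -0.3, -0.2]
gripper_width: 0.985
gripper_force: 0.0
```

```bash
python3 hub.py hub2; python3 -c "
from h import *
s=sensors.get_state();print(s['qpos'].round(3))
p=np.load('hub2.npz')['p'];cv2.imwrite('pics/h2c.png',cv2.resize(cv2.convertScaleAbs(p[130:310,220:420,::-1],alpha=1.6),None,fx=3,fy=3,interpolation=2))"
```

```text
(array([0.56084765, 0.19096394, 0.18013228]), array([3.14035437e+00, 1.17407336e-03, 9.35046171e-01]))
flange 392 [0.559  0.1942] 0.0382 ((562.0867919921875, 198.1785430908203), (76.66079711914062, 82.99374389648438), 52.41802215576172) ph8 7.309570819298469 ph4 6.498673836243319 ph8r 6.000541271339558
flange 34 [0.5417 0.1929] 0.0066 ((546.1416015625, 193.7039794921875), (3.5305428504943848, 14.33106803894043), 14.972750663757324) ph8 4.618873960001388 ph4 -35.85208329756911 ph8r 2.8946670069185134
top 210 [0.5597 0.1951] 0.0287 ((559.6792602539062, 195.04127502441406), (56.219547271728516, 56.33361053466797), 8.725278854370117) ph8 -13.35102856936327 ph4 8.972298283139127 ph8r -13.759586455800086
top 162 [0.5602 0.1955] 0.0165 ((560.2700805664062, 195.31768798828125), (32.927345275878906, 32.98225021362305), 8.707524299621582) ph8 -13.275648532247605 ph4 -36.14431824666638 ph8r 9.242473264680505
0 151 0.9787928221859706
[-0.01   0.443 -0.554  1.772  0.272  1.004 -1.304]
```

View pics/h2c.png

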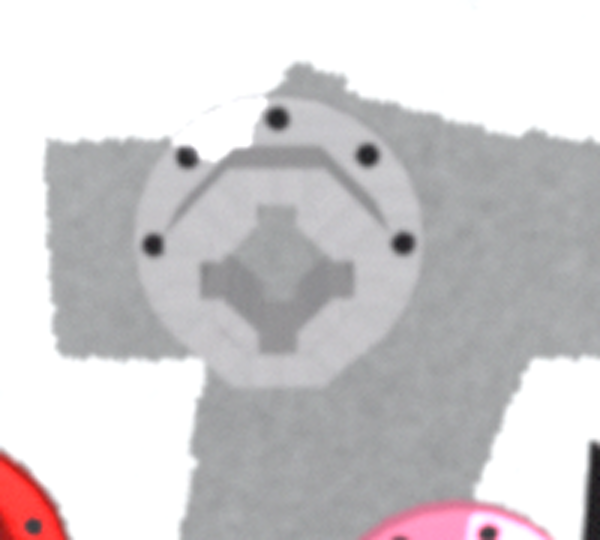

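Gaps and flats are aligned with the tool axes. I'll go down to just above the hub and check.

>>> carry_out(series=[[[3, -3, 95], [0, 0, 0], 87], [[3, -3, 95], [0, 0, 0], 87], [[3, -3, 95], [0, 0, 0], 87], [[3, -3, 95], [0, 0, 0], 87], [[3, -3, 95], [0, 0, 0], 87], [[3, -3, 95], [0, 0, 0], 87]])

```text
t: 3.42
tcp_pos: [0.5611, 0.1992, 0.0871]
orientation: [3.14, -0.003, 0.941]
contact_force: [0.3, 0.7, -0.2]
gripper_width: 0.982
gripper_force: 0.0
```

>>> carry_out(series=[[[0, 0, 0], [0, 0, 0], 87], [[0, 0, 0], [0, 0, 0], 87], [[0, 0, 0], [0, 0, 0], 87], [[0, 0, 0], [0, 0, 0], 87]])

```text
t: 3.75
tcp_pos: [0.5601, 0.1987, 0.0858]
orientation: [3.141, -0.001, 0.941]
contact_force: [-0.2, 0.1, 0.6]
gripper_width: 0.985
gripper_force: 0.0
```

>>> carry_out(series=[[[-3, 2, 0], [0, 0, 0], 87], [[-3, 2, 30], [0, 0, 0], 87], [[-3, 2, 60], [0, 0, 0], 87], [[-3, 2, 69], [0, 0, 0], 87], [[-3, 2, 69], [0, 0, 0], 87], [[-3, 2, 69], [0, 0, 0], 87]])

```text
t: 4.25
tcp_pos: [0.5594, 0.1952, 0.0163]
orientation: [-3.141, 0.0, 0.942]
contact_force: [0.1, -0.2, 1.2]
gripper_width: 0.991
gripper_force: 0.0
```

>>> carry_out(series=[[[0, 0, 0], [0, 0, 0], 50], [[0, 0, 0], [0, 0, 0], 50], [[0, 0, 0], [0, 0, 0], 50], [[0, 0, 0], [0, 0, 0], 50], [[0, 0, 0], [0, 0, 0], 50], [[0, 0, 0], [0, 0, 0], 50]], force=50)

```text
t: 4.75
tcp_pos: [0.5599, 0.195, 0.0166]
orientation: [3.141, -0.001, 0.941]
contact_force: [-0.6, -0.6, 3.5]
gripper_width: 0.636
gripper_force: 50.0
```

>>> carry_out(series=[[[0, 0, -10], [0, 0, 0], 45], [[0, 0, -40], [0, 0, 0], 45], [[0, 0, -80], [0, 0, 0], 45], [[0, 0, -120], [0, 0, 0], 45], [[0, 0, -160], [0, 0, 0], 45], [[0, 0, -200], [0, 0, 0], 45], [[0, 0, -200], [0, 0, 0], 45], [[0, 0, -200], [0, 0, 0], 45]])

```text
t: 5.42
tcp_pos: [0.5601, 0.1954, 0.2181]
orientation: [3.139, -0.003, 0.942]
contact_force: [-1.1, -0.1, -6.2]
gripper_width: 0.635
gripper_force: 50.0
```

>>> carry_out(series=[[[-35, 14, 0], [0, 0, 3], 45], [[-75, 30, 0], [0, 0, 8], 45], [[-112, 45, 0], [0, 0, 12], 45], [[-150, 60, 0], [0, 0, 16], 45], [[-188, 75, 0], [0, 0, 20], 45], [[-225, 90, 0], [0, 0, 24], 45], [[-262, 105, 0], [0, 0, 28], 45], [[-295, 117, 0], [0, 0, 30], 45], [[-309, 123, 0], [0, 0, 30], 45], [[-309, 123, 0], [0, 0, 30], 45]])

```text
t: 6.25
tcp_pos: [0.473, -0.1322, 0.2131]
orientation: [-3.14, 0.007, 0.41]
contact_force: [-0.2, -0.0, -6.7]
gripper_width: 0.63
gripper_force: 50.0
```

>>> carry_out(series=[[[0, 0, 0], [0, 0, 0], 45], [[0, 0, 0], [0, 0, 0], 45], [[0, 0, 0], [0, 0, 0], 45], [[0, 0, 0], [0, 0, 0], 45]])

```text
t: 6.58
tcp_pos: [0.477, -0.1257, 0.2154]
orientation: [-3.141, 0.001, 0.42]
contact_force: [0.2, -0.6, -5.1]
gripper_width: 0.634
gripper_force: 50.0
```

```bash
cat > st.py <<'E'
from h import *
s=sensors.get_state(); y=s["orientation"][2]
d=np.array([.4777,-.1265])-s["tcp_pos"][:2]
print(s["t"],s["tcp_pos"].round(4),np.degrees(s["orientation"]).round(2),"F",s["contact_force"].round(1),"T",s["ft_torque"].round(2),"tx,ty",(1000*np.array([np.cos(y)*d[0]+np.sin(y)*d[1],np.sin(y)*d[0]-np.cos(y)*d[1]])).round(1),"base z",(s["tcp_pos"][2]-.017).round(4),s["gripper_width"])
E
python3 st.py
```

```text
6.5833 [ 0.477  -0.1257  0.2154] [-1.7994e+02  4.0000e-02  2.4090e+01] F [ 0.2 -0.6 -5.1] T [0.03 0.01 0.06] tx,ty [0.3 1. ] base z 0.1984 0.633877057046583
```

>>> carry_out(series=[[[0, 1, 20], [0, 0, 0], 45], [[0, 1, 40], [0, 0, 0], 45], [[0, 1, 50], [0, 0, 0], 45], [[0, 1, 50], [0, 0, 0], 45], [[0, 1, 50], [0, 0, 0], 45]])

```text
t: 7.0
tcp_pos: [0.4774, -0.1275, 0.1658]
orientation: [-3.141, 0.001, 0.419]
contact_force: [0.5, -0.4, -5.0]
gripper_width: 0.634
gripper_force: 50.0
```

```bash
python3 st.py
```

```text
7.0 [ 0.4774 -0.1275  0.1658] [-1.7995e+02  4.0000e-02  2.4000e+01] F [ 0.5 -0.4 -5. ] T [ 0.05 -0.08  0.04] tx,ty [ 0.7 -0.8] base z 0.1488 0.6341258804887301
```

>>> carry_out(series=[[[0.5, -0.5, 2], [0, 0, 0], 45], [[0.5, -0.5, 4], [0, 0, 0], 45], [[0.5, -0.5, 5], [0, 0, 0], 45], [[0.5, -0.5, 6], [0, 0, 0], 45], [[0.5, -0.5, 6], [0, 0, 0], 45]])

```text
t: 7.42
tcp_pos: [0.4777, -0.1275, 0.1601]
orientation: [3.141, -0.0, 0.418]
contact_force: [-1.3, -1.3, -5.5]
gripper_width: 0.635
gripper_force: 50.0
```

```bash
python3 st.py
```

```text
7.4167 [ 0.4777 -0.1275  0.1601] [ 1.7999e+02 -1.0000e-02  2.3940e+01] F [-1.3 -1.3 -5.5] T [ 0.02 -0.03  0.01] tx,ty [ 0.4 -0.9] base z 0.1431 0.6350393087133613
```

Base is 3 mm below the nose top with almost no force, so it is on the nose. I'll carry on down gently.

>>> carry_out(series=[[[0, -0.5, 1.5], [0, 0, 0], 45], [[0, -0.5, 3], [0, 0, 0], 45], [[0, -0.5, 4.5], [0, 0, 0], 45], [[0, -0.5, 6], [0, 0, 0], 45], [[0, -0.5, 6], [0, 0, 0], 45]])

```text
t: 7.83
tcp_pos: [0.4772, -0.1269, 0.1536]
orientation: [-3.141, 0.001, 0.418]
contact_force: [0.6, 0.1, -5.8]
gripper_width: 0.636
gripper_force: 50.0
```

```bash
python3 st.py
```

```text
7.8333 [ 0.4772 -0.1269  0.1536] [-1.7998e+02  3.0000e-02  2.3950e+01] F [ 0.6  0.1 -5.8] T [-0.    0.04 -0.01] tx,ty [ 0.6 -0.2] base z 0.1366 0.6357062655645973
```

>>> carry_out(series=[[[0, 0, 1], [0, 0, 0], 45], [[0, 0, 2], [0, 0, 0], 45], [[0, 0, 3], [0, 0, 0], 45], [[0, 0, 4], [0, 0, 0], 45], [[0, 0, 4], [0, 0, 0], 45]])

```text
t: 8.25
tcp_pos: [0.4773, -0.1269, 0.1498]
orientation: [-3.141, 0.0, 0.418]
contact_force: [-0.3, 0.3, -5.7]
gripper_width: 0.635
gripper_force: 50.0
```

```bash
python3 st.py
```

```text
8.25 [ 0.4773 -0.1269  0.1498] [-1.7999e+02  2.0000e-02  2.3940e+01] F [-0.3  0.3 -5.7] T [-0.02  0.01  0.01] tx,ty [ 0.5 -0.2] base z 0.1328 0.6351439207580846
```

>>> carry_out(series=[[[0, 0, 1], [0, 0, 0], 45], [[0, 0, 2], [0, 0, 0], 45], [[0, 0, 3], [0, 0, 0], 45], [[0, 0, 3], [0, 0, 0], 45]])

```text
t: 8.58
tcp_pos: [0.4773, -0.1269, 0.1468]
orientation: [-3.141, 0.0, 0.418]
contact_force: [-0.0, -1.8, -5.8]
gripper_width: 0.635
gripper_force: 50.0
```

```bash
python3 st.py
```

```text
8.5833 [ 0.4773 -0.1269  0.1468] [-1.7999e+02  2.0000e-02  2.3940e+01] F [-0.  -1.8 -5.8] T [ 0.03  0.02 -0.01] tx,ty [ 0.5 -0.3] base z 0.1298 0.6349283713738834
```

Meshed: the base is 4 mm below the tooth tops with no load, so the pre-alignment held. Moving down to just above the seal.

>>> carry_out(series=[[[0, 0, 3], [0, 0, 0], 45], [[0, 0, 6], [0, 0, 0], 45], [[0, 0, 9], [0, 0, 0], 45], [[0, 0, 12], [0, 0, 0], 45], [[0, 0, 15], [0, 0, 0], 45], [[0, 0, 18], [0, 0, 0], 45], [[0, 0, 18], [0, 0, 0], 45]])

```text
t: 9.17
tcp_pos: [0.477, -0.1269, 0.1282]
orientation: [-3.141, 0.001, 0.418]
contact_force: [-0.0, 0.0, -5.7]
gripper_width: 0.633
gripper_force: 50.0
```

```bash
python3 st.py
```

```text
9.1667 [ 0.477  -0.1269  0.1282] [-1.7996e+02  5.0000e-02  2.3950e+01] F [-0.   0.  -5.7] T [0.01 0.01 0.04] tx,ty [ 0.8 -0.1] base z 0.1112 0.6332637118732767
```

Now pushing the seal, with 13 mm to go. I'll do 8 mm slowly first.

>>> carry_out(series=[[[0, 0, 1], [0, 0, 0], 45], [[0, 0, 2], [0, 0, 0], 45], [[0, 0, 3], [0, 0, 0], 45], [[0, 0, 4], [0, 0, 0], 45], [[0, 0, 5], [0, 0, 0], 45], [[0, 0, 6], [0, 0, 0], 45], [[0, 0, 7], [0, 0, 0], 45], [[0, 0, 8], [0, 0, 0], 45]])

```text
t: 9.83
tcp_pos: [0.4777, -0.127, 0.122]
orientation: [3.141, -0.0, 0.418]
contact_force: [-3.3, 0.9, 5.5]
gripper_width: 0.636
gripper_force: 50.0
```

```bash
python3 st.py
```

```text
9.8333 [ 0.4777 -0.127   0.122 ] [ 1.7996e+02 -1.0000e-02  2.3940e+01] F [-3.3  0.9  5.5] T [ 0.25  0.96 -0.02] tx,ty [ 0.2 -0.4] base z 0.105 0.635892776564509
```

>>> carry_out(series=[[[0, 0, 1], [0, 0, 0], 45], [[0, 0, 2], [0, 0, 0], 45], [[0, 0, 3], [0, 0, 0], 45], [[0, 0, 4], [0, 0, 0], 45], [[0, 0, 5], [0, 0, 0], 45], [[0, 0, 5], [0, 0, 0], 45]])

```text
t: 10.33
tcp_pos: [0.4777, -0.127, 0.1168]
orientation: [3.141, -0.0, 0.418]
contact_force: [-3.7, 1.0, 4.2]
gripper_width: 0.635
gripper_force: 50.0
```

```bash
python3 st.py
```

```text
10.3333 [ 0.4777 -0.127   0.1168] [ 1.7997e+02 -1.0000e-02  2.3940e+01] F [-3.7  1.   4.2] T [0.18 0.79 0.01] tx,ty [ 0.2 -0.4] base z 0.0998 0.6353052430218301
```

>>> carry_out(series=[[[0, 0, 1], [0, 0, 0], 45], [[0, 0, 2], [0, 0, 0], 45], [[0, 0, 2], [0, 0, 0], 45]])

```text
t: 10.58
tcp_pos: [0.4777, -0.127, 0.1147]
orientation: [3.141, -0.0, 0.418]
contact_force: [-3.1, 1.1, 3.9]
gripper_width: 0.638
gripper_force: 50.0
```

```bash
python3 st.py
```

```text
10.5833 [ 0.4777 -0.127   0.1147] [ 1.7997e+02 -2.0000e-02  2.3940e+01] F [-3.1  1.1  3.9] T [0.24 0.76 0.02] tx,ty [ 0.2 -0.4] base z 0.0977 0.638411491685452
```

>>> carry_out(series=[[[0, 0, 0.7], [0, 0, 0], 45], [[0, 0, 1.5], [0, 0, 0], 45], [[0, 0, 1.5], [0, 0, 0], 45]])

```text
t: 10.83
tcp_pos: [0.4778, -0.1269, 0.1144]
orientation: [3.141, 0.0, 0.418]
contact_force: [-7.8, 1.2, 18.6]
gripper_width: 0.633
gripper_force: 50.0
```

```bash
python3 st.py
```

```text
10.8333 [ 0.4778 -0.1269  0.1144] [179.95   0.    23.94] F [-7.8  1.2 18.6] T [0.44 2.01 0.01] tx,ty [ 0.1 -0.4] base z 0.0974 0.6334798162024378
```

It has bottomed out: force rises sharply at base z of about 0.0975. Easing off, then opening.

>>> carry_out(series=[[[0, 0, -1.5], [0, 0, 0], 45], [[0, 0, -2], [0, 0, 0], 80], [[0, 0, -2], [0, 0, 0], 80], [[0, 0, -2], [0, 0, 0], 80], [[0, 0, -2], [0, 0, 0], 80], [[0, 0, -2], [0, 0, 0], 80]])

```text
t: 11.33
tcp_pos: [0.4777, -0.127, 0.1145]
orientation: [3.141, -0.0, 0.418]
contact_force: [0.2, 0.4, -0.0]
gripper_width: 0.91
gripper_force: 0.0
```

```bash
python3 st.py
```

```text
11.3333 [ 0.4777 -0.127   0.1145] [ 1.7999e+02 -2.0000e-02  2.3950e+01] F [ 0.2  0.4 -0. ] T [-0.02  0.01 -0.04] tx,ty [ 0.2 -0.5] base z 0.0975 0.9102753490313321
```

>>> carry_out(series=[[[0, 0, -10], [0, 0, 0], 85], [[0, 0, -30], [0, 0, 0], 85], [[0, 0, -65], [0, 0, 0], 85], [[0, 0, -100], [0, 0, 0], 85], [[0, 0, -140], [0, 0, 0], 85], [[0, 0, -140], [0, 0, 0], 85], [[0, 0, -140], [0, 0, 0], 85]])

```text
t: 11.92
tcp_pos: [0.4791, -0.1271, 0.2575]
orientation: [3.138, -0.005, 0.418]
contact_force: [-0.2, 0.1, 0.2]
gripper_width: 0.965
gripper_force: 0.0
```

Run:
```python
from h import *
p,d,pose=snap("end"); W=world("wrist",d,pose); print(pose)
g=np.hypot(W[...,0]-.4777,W[...,1]+.1265)<.05; z=W[...,2]
for lo,hi in ((.1,.115),(.148,.158),(.142,.1485)):
    s=W[g&(z>lo)&(z<hi)]; print(lo,len(s),np.median(s,0).round(4) if len(s) else "")
x=p[100:340,160:480]; cv2.imwrite("pics/endz.png",cv2.resize(x[:,:,::-1],None,fx=2,fy=2))
```

```text
(array([ 0.47910593, -0.12714552,  0.25747759]), array([ 3.137835  , -0.00460239,  0.41780488]))
0.1 2775 [ 0.5001 -0.1132  0.108 ]
0.148 3626 [ 0.4785 -0.1264  0.1518]
0.142 923 [ 0.478  -0.1262  0.1456]
```

View pics/endz.png

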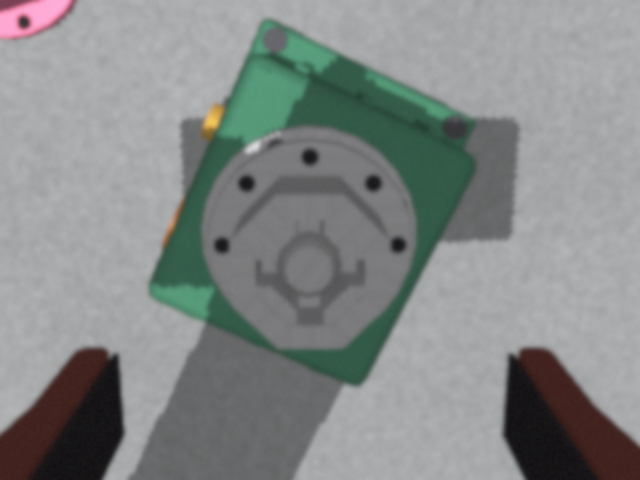

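The hub sits flat and meshed, with the shaft nose at (308,265) in the crop. The flange top at 0.108 and hub top at 0.152 match the home height. Handing in.

```bash
python3 -c "
from workcell import r
print(r.hand_in())"
```

```text
the job is handed in; nothing more can be done
None
```

The hub is meshed and fully home on the shaft, with the seal pressed down to the cover and the gripper clear; I handed the job in at about 12 s, peak push was about 25 N, and the teeth meshed by pre-alignment so I did no rocking (no verdict came back).

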